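# Mount two ring transformers and clamp them down

### The job

Mount the two tape-wrapped ring transformers on their sprung seats: lay the big blue ring flat over the post of the wide seat and the small amber ring flat over the post of the narrow seat, then put the wide-flanged aluminium cap over the post on the blue ring and the narrow-flanged cap over the post on the amber ring. Press each cap straight down against the spring until both brass catches on the post have snapped out over its hub and hold it down. Leave the copper-wound choke, the tape roll and the square black-and-yellow transformer where they are.

Things in the scene. Friction and masses are not known exactly. Their poses are not given: they have to be found in the camera images.
- toroid_large_center (a point): big ring transformer wrapped in dark blue tape, loose, lying flat: outside diameter 64 mm, hole 32 mm, 26 mm high, 320 g; four short lead ends lie against its outside at its own +x and rise 8 mm over its top (soft, no hindrance). The point is its centre, half-way up; z is the ring's axis
- toroid_small_center (a point): small ring transformer wrapped in amber yellow tape, loose, lying flat: outside diameter 48 mm, hole 26 mm, 22 mm high, 150 g; lead ends as on the big one. The point is its centre, half-way up; z is the ring's axis
- cap_large_center (a point): larger clamping cap, turned aluminium, loose, standing on its flange: flange diameter 56 mm and 5 mm thick, on it a fluted round hub of diameter 32 mm up to 20 mm over the underside, bored through at 15 mm; 80 g. Gripped across the hub. The point is on the axis, 10 mm over the underside; z is the axis, hub up
- cap_small_center (a point): smaller clamping cap, turned aluminium, loose, standing on its flange: flange diameter 44 mm and 5 mm thick, hub of diameter 25 mm up to 20 mm over the underside, bored through at 13 mm; 50 g. Gripped across the hub. The point is on the axis, 10 mm over the underside; z is the axis, hub up
- mount_large: big ring's mount, fixed: 106 x 100 mm plate, rims under 17 mm high; round black seat, 72 mm across, top 20 mm over the bench, sinks up to 8 mm on a spring (8 to 15 N); steel post 12 mm thick, pointed tip 75 mm over the bench; two brass spring catches on it (own +y, -y) reach 11.5 mm from its axis, sloped above, flat undersides 61 mm up. Origin: post axis at bench height; z up
- mount_small: small ring's mount, fixed: as the big one, but seat 54 mm across, post 10 mm thick with its tip 71 mm over the bench, catches reach 10 mm from its axis, undersides 57 mm up. On either mount the cap at rest on its ring has its hub top 5 mm over the undersides: press it 6 to 7 mm down (about 15 N) and it springs back up against them. Origin: post axis at bench height; z up
- choke_center (a point): bystander: bare copper-wound ring choke, 50 mm across and 17 mm high, loose; the point is its centre. Not to be moved
- tape_roll_center (a point): bystander: roll of beige paper tape, 54 mm across and 18 mm high, loose; the point is its centre. Not to be moved
- square_tr_center (a point): bystander: small square transformer, black with a yellow winding, 36 x 36 x 26 mm, loose; the point is its centre. Not to be moved
There are look-alikes about, which are no part of the job. There is more than one size of the part that bears toroid_large_center; the job needs the smaller.

How it is judged:
By the outcome, as a careful person would: the job done as asked, in the order asked, and still so for the second after the job is handed in, with the robot touching nothing.
It also fails if it takes over 120 s, if anything falls off the work surface, if the arm or the gripper's body presses on something with over 40 N, if the wrist force passes 120 N, or if a joint passes its speed limit or range.

### The arm

A 6-joint arm with a two-finger parallel gripper is mounted at the origin on a cart in front of the work surface, level with it; the furniture and walls round the work are solid. World frame = base frame: x ahead of the robot, y to its left, z up, the work surface at z = 0. Lengths are in m, angles in rad, forces in N, time in s.
With the tool pointing down it reaches from about 0.375 to 0.925 m from the base axis. Payload 5.7 kg.
Tool frame: the origin (TCP) lies midway between the tips of the shut fingers; the grasp point (between the pads) lies 19 mm behind it; z points along the fingers, y is the line along which they close (so a half turn about z gives the same grasp; the last joint's range is limited). The gripper opens to 85 mm and grips with 20 to 120 N. Pads are 22 mm wide; open, the fingers measure 114 mm over their backs; the gripper's body (76 mm by 85 mm) begins 54 mm behind the grasp point. The pads swing forward as they close: fully open they stand 13 mm farther back than shut.
Start: joints at [1.206, 0.359, 1.51, -0, 1.272, -0.115], TCP at [0.148, 0.581, 0.231] pointing down, gripper open.
Joint ranges: [-2.97, 2.97], [-1.01, 2.36], [0.21, 2.38], [-0.96, 4.11], [0.2, 2.71], [-2.98, 2.98]. Speed limits (rad/s): [2.39, 2.39, 3.14, 3.14, 3.14, 3.14].

### API

Orientations are given as [roll, pitch, yaw] about the fixed x, y, z axes, in that order (R = Rz(yaw) Ry(pitch) Rx(roll)).
In Python, from bench import * gives the robot as it stands. The module is installed in compiled form; this text tells all that it offers.
- The arm moves only by the tool drive_tool, never from a script. Its arguments are lists of equal length, an entry for each row: "grip": the closure, from 0 (fully open) to 1 (shut); "translation": the shift along the world's x, y, z in m, a list of three; "angular": the turn, a rotation vector about the world's x, y, z in rad, a list of three. In form: {"grip": [grip, ...], "translation": [[dx, dy, dz], ...], "angular": [[rx, ry, rz], ...]}. A call has 1 to 10 rows; each row shifts and turns the commanded pose from where the row before left it; what a row does not reach is not made up. A row lasts 1/8 s, in which the tool goes at most 62.5 mm and 10.7 degrees, less where a joint would pass 70% of its speed; a pose out of reach is approached as far as the arm can. A call is refused whole if a number of a shift passes 0.0625 or a number of a turn 0.188, either way. A call with a gripper value outside its range is refused whole. The fingers move at their own pace and stop on an object; the grip force is fixed at half the most. Time passes only in rows, so rows that do not move let the fingers close. It gives the time, the measured TCP pose, the force, the opening and the grip force at its end, in the units of the state.
- sense(): the state, without advancing time (a new reading comes with each control period).
- get_image(name): name is "scene" or "top" or "wrist"; returns a dict with "pixels" (384x512x3 uint8, red, green, blue), "depth" (384x512 float32, m along the optical axis (not along the pixel's ray), 0 where there is no reading), "mtx" (3x3 intrinsics, pixels), "R" (3x3) and "t" (3): a world point X has camera coordinates R X + t. Camera axes: x right, y down, z forward; pixel columns grow to the right and rows downward; lengths in m; the calibration is good to about 2 mm. A picture is of the moment at which its call begins.
- close_job(): hands the job in; it is judged then, once.
Trained networks look in the newest picture that a camera, given by its name, has taken for a name from the list of things; names that differ only in an ending like _2 or _b are one class to them, and where a whole thing is asked for, a point or a joint stands for the part that bears it (a point fixed in the world has none). Each returns a list of dicts, best first, with "conf" (0 to 1); they miss things now and then, are a little off and sometimes report something else, mostly with a low value. They report only what shows in the picture. A call takes as long as a camera call. They do not tell look-alikes from the thing itself.
- search_frame(camera, query): "uv" ([column, row] in pixels, amid what is visible of it).
The state is a dict: "t": time; "qpos": joint angles; "qd": joint speeds; "joint_efforts": joint torques, N m; "eef_pos": TCP position; "ee_rot": TCP orientation; "wrist_force": force on the tool from outside, world axes, zero at the start; "wrist_torque": the same for the moment, N m; "finger_gap": finger opening in m; "finger_force": force on a finger pad.
Only numpy, scipy, OpenCV 4.12 (cv2) and the standard library are available. Lean on these libraries where they do the work, as an engineer would, in place of code of your own. Each camera call takes 0.05 s, during which the arm holds its last target. There are 200 camera calls.

## Working session

There is one attempt and no reset: what is moved stays moved. The work goes in short steps, Python scripts to look and compute and a tool call to move; the robot and the scene stay as the last step left them, time stands still between calls to the robot, and variables do not carry over. Pictures are saved under pics/ and viewed, at most 14 in all, crops included, and the job is handed in when it is done.

Besides the shell and the picture viewer there is one more tool, called after ">>>" as name(argument=value, ...), one argument or row to a line, values as JSON. drive_tool: Moves the arm, as the interface text tells. Its arguments: {"type":"object","properties":{"grip":{"type":"array","items":{"type":"number"}},"translation":{"type":"array","items":{"type":"array","items":{"type":"number"}}},"angular":{"type":"array","items":{"type":"array","items":{"type":"number"}}}},"required":["grip","translation","angular"]}

```bash
mkdir -p pics
cat > h.py <<'E'
from bench import *
import numpy as np, cv2
def save(im,name): cv2.imwrite('pics/'+name,im['pixels'][:,:,::-1])
def pt(im,u,v,z=None):
    K=np.array(im['mtx']);R=np.array(im['R']);t=np.array(im['t'])
    r=np.linalg.inv(K)@[u,v,1]
    if z is None:
        return R.T@(r*im['depth'][int(round(v)),int(round(u))]-t)
    c=-R.T@t; d=R.T@r
    return c+d*(z-c[2])/d[2]
def world(im):
    K=np.array(im['mtx']);R=np.array(im['R']);t=np.array(im['t'])
    h,w=im['depth'].shape; u,v=np.meshgrid(np.arange(w),np.arange(h))
    r=np.stack([u,v,np.ones_like(u)],-1)@np.linalg.inv(K).T
    return (r*im['depth'][...,None]-t)@R
E
python3 - <<'E'
from h import *
s=sense();print({k:np.round(v,3) for k,v in s.items()})
for n in ['top','scene']:
    im=get_image(n);save(im,n+'0.png')
    np.savez(n+'0.npz',**im)
    print(n,np.round(im['t'],3),np.round(im['R'],2).tolist(),np.round(im['mtx'],0).tolist())
    for q in ['toroid_large_center','toroid_small_center','cap_large_center','cap_small_center','mount_large','mount_small','choke_center','tape_roll_center','square_tr_center']:
        for d in search_frame(n,q)[:4]: print(q,np.round(d['uv']),round(d['conf'],2),np.round(pt(im,*d['uv']),3))
E
```

```text
{'t': np.float64(0.0), 'qpos': array([ 1.206,  0.359,  1.511,  0.   ,  1.273, -0.115]), 'qd': array([-0.   ,  0.   , -0.   , -0.002, -0.   ,  0.001]), 'joint_efforts': array([-0.0000e+00, -5.2761e+01, -2.7862e+01, -0.0000e+00,  1.3000e-02,
        0.0000e+00]), 'eef_pos': array([0.148, 0.581, 0.23 ]), 'ee_rot': array([-3.14 , -0.   ,  2.892]), 'wrist_force': array([-0.824, -0.332, -0.493]), 'wrist_torque': array([-0.046, -0.016,  0.01 ]), 'finger_force': np.float64(0.0), 'finger_gap': np.float64(0.085)}
top [-0.031  0.51   1.336] [[-0.02, -1.0, 0.01], [-0.98, 0.02, -0.19], [0.19, -0.01, -0.98]] [[479.0, 0.0, 255.0], [0.0, 479.0, 192.0], [0.0, 0.0, 1.0]]
toroid_large_center [249. 156.] 0.69 [ 0.627 -0.024  0.016]
toroid_large_center [377. 247.] 0.66 [ 0.347 -0.388  0.023]
toroid_small_center [202. 224.] 0.75 [0.425 0.116 0.004]
cap_large_center [247. 219.] 0.84 [ 0.44  -0.017 -0.005]
mount_large [311. 216.] 0.76 [ 0.44  -0.204  0.021]
mount_large [251. 156.] 0.27 [ 0.625 -0.031  0.021]
mount_small [144. 187.] 0.62 [0.538 0.288 0.016]
choke_center [196. 157.] 0.65 [ 0.246 -0.025  1.408
[... 168 characters left out ...]
55, -0.35, -0.76], [0.65, 0.39, -0.66]] [[398.0, 0.0, 260.0], [0.0, 398.0, 190.0], [0.0, 0.0, 1.0]]
toroid_large_center [336. 286.] 0.71 [ 0.308 -0.387  0.032]
toroid_small_center [210. 198.] 0.47 [0.414 0.113 0.026]
cap_large_center [248. 214.] 0.69 [ 0.433 -0.026  0.009]
cap_large_center [195. 168.] 0.68 [0.52  0.263 0.019]
cap_small_center [244. 215.] 0.45 [ 0.427 -0.016  0.004]
cap_small_center [224. 182.] 0.42 [0.51  0.124 0.02 ]
mount_large [299. 234.] 0.8 [ 0.434 -0.211  0.018]
mount_small [194. 169.] 0.7 [0.516 0.264 0.016]
tape_roll_center [259. 196.] 0.6 [ 0.532 -0.009  0.002]
square_tr_center [217. 149.] 0.6 [0.659 0.265 0.019]
square_tr_center [211. 196.] 0.22 [0.44  0.131 0.005]
```

Run:
```python
import cv2
a=cv2.imread('pics/top0.png')[90:290,100:420]; cv2.imwrite('pics/top0b.png',cv2.resize(a,(800,500),interpolation=cv2.INTER_CUBIC))
a=cv2.imread('pics/scene0.png')[120:330,150:430]; cv2.imwrite('pics/scene0b.png',cv2.resize(a,(784,588),interpolation=cv2.INTER_CUBIC))
```

```text
(no output)
```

View pics/top0b.png

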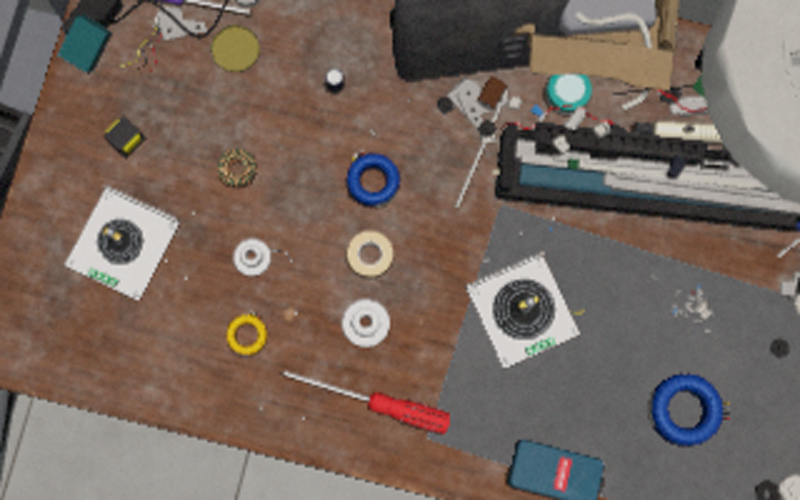

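View pics/scene0b.png

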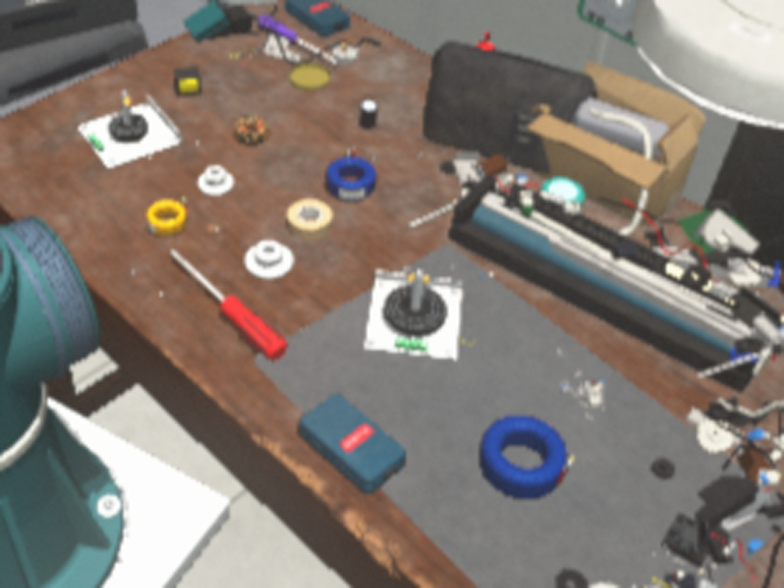

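The pictures, in the top-crop pixels: blue rings at (373,180), about 58 mm, and at (687,410), about 77 mm. The job needs the smaller one, so the one at (373,180), full-image (249,162), fits. The amber ring is at (247,335), the large cap at (366,323) and the small cap at (252,257). The wide mount is at (524,309) and the narrow mount at (120,242). I'll confirm the blue ring's size by depth and a crop.

Run:
```python
from h import *
im=dict(np.load('top0.npz'))
for n,u,v,z in [('blueS',249,162,.026),('blueL',375,254,.026),('amber',199,224,.022),('capL',246,219,.012),('capS',201,193,.012),('mL',310,214,.02),('mS',148,187,.02)]:
    print(n,np.round(pt(im,u,v,z),3))
W=world(im); hsv=cv2.cvtColor(im['pixels'],cv2.COLOR_RGB2HSV)
m=cv2.inRange(hsv,(105,150,50),(125,255,255))
n,l,s,c=cv2.connectedComponentsWithStats(m)
for i in range(1,n):
    if s[i,4]>60:
        P=W[l==i];P=P[P[:,2]>.01]; print(np.round(c[i]),s[i,4],np.round(P.max(0)-P.min(0),3) if len(P) else 0)
w=get_image('wrist');save(w,'w0.png')
s=sense();R=np.array(w['R']);cam=-R.T@w['t'];print('cam',cam,np.array(s['eef_pos']),R.round(2).tolist(),w['mtx'])
a=cv2.imread('pics/top0.png')[135:275,225:400]; cv2.imwrite('pics/blue.png',cv2.resize(a,None,fx=4,fy=4,interpolation=cv2.INTER_CUBIC))
```

```text
blueS [ 0.605 -0.025  0.026]
blueL [ 0.326 -0.382  0.026]
amber [0.423 0.124 0.022]
capL [ 0.437 -0.013  0.012]
capS [0.517 0.119 0.012]
mL [ 0.447 -0.201  0.02 ]
mS [0.536 0.274 0.02 ]
[249. 161.] 234 [0.059 0.06  0.018]
[374. 253.] 457 [0.12  0.392 1.393]
cam [0.07273944 0.60017051 0.37390298] [0.14832521 0.58133516 0.23127193] [[0.25, 0.97, 0.0], [0.92, -0.24, 0.31], [0.3, -0.08, -0.95]] [[343.22802349   0.         258.90188814]
 [  0.         343.22802349 195.10876427]
 [  0.           0.           1.        ]]
```

View pics/blue.png

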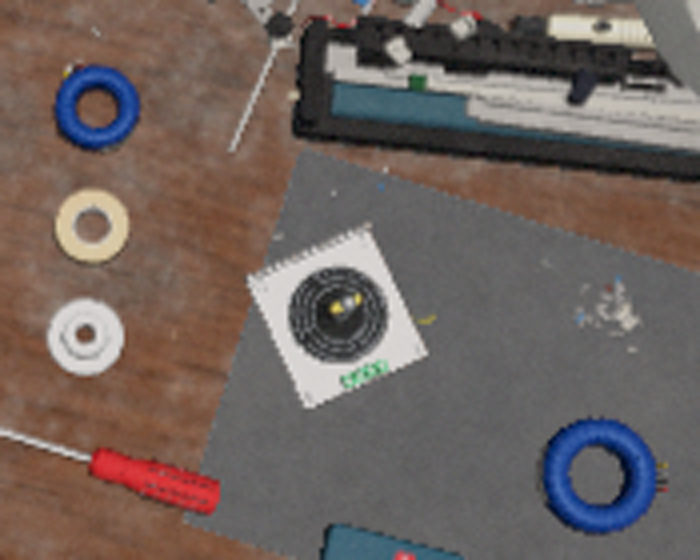

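Crop shows the smaller blue ring at full-image (249,161), about 60 mm across, next to the beige tape roll, and the oversize ring at (374,253), about 80 mm. The first is the target.

>>> drive_tool(
  grip=[0,0,0,0,0,0,0,0,0,0],
  translation=[
    [0.031,-0.043,0],
    [0.031,-0.043,0],
    [0.031,-0.043,0],
    [0.031,-0.043,0],
    [0.031,-0.043,0],
    [0.031,-0.043,0],
    [0.031,-0.043,0],
    [0.031,-0.043,0],
    [0.031,-0.043,0],
    [0.031,-0.043,0],
  ],
  angular=[
    [0,0,0.025],
    [0,0,0.025],
    [0,0,0.025],
    [0,0,0.025],
    [0,0,0.025],
    [0,0,0.025],
    [0,0,0.025],
    [0,0,0.025],
    [0,0,0.025],
    [0,0,0.025],
  ],
)

```text
t: 2.3
eef_pos: [0.4593, 0.1498, 0.2316]
ee_rot: [3.141, 0.001, -3.141]
wrist_force: [0.9, 0.5, -0.4]
finger_gap: 0.0854
finger_force: 0.0
```

>>> drive_tool(
  grip=[0,0,0,0],
  translation=[
    [0.02,-0.05,0],
    [0.02,-0.05,0],
    [0.02,-0.05,0],
    [0,0,0],
  ],
  angular=[
    [0,0,0],
    [0,0,0],
    [0,0,0],
    [0,0,0],
  ],
)

```text
t: 2.8
eef_pos: [0.5201, -0.002, 0.2315]
ee_rot: [-3.14, 0.002, 3.137]
wrist_force: [0.1, 0.9, -0.1]
finger_gap: 0.0852
finger_force: 0.0
```

Run:
```python
from h import *
im=get_image('wrist');save(im,'w1.png');np.savez('w1.npz',**im)
print(sense()['eef_pos'],sense()['ee_rot'])
for q in ['toroid_large_center','toroid_small_center','cap_large_center','cap_small_center','mount_large','mount_small']:
    for d in search_frame('wrist',q)[:3]: print(q,np.round(d['uv']),round(d['conf'],2),np.round(pt(im,*d['uv']),3))
```

```text
[ 5.18840427e-01 -8.19512672e-05  2.31219470e-01] [3.14154187e+00 6.63146589e-05 3.13845802e+00]
toroid_large_center [240. 248.] 0.87 [ 0.63  -0.026 -0.001]
toroid_large_center [66. 86.] 0.52 [ 0.443 -0.192  0.02 ]
toroid_small_center [396.  69.] 0.82 [ 0.428  0.138 -0.   ]
cap_large_center [253.  87.] 0.67 [ 0.445 -0.008  0.001]
cap_small_center [370. 160.] 0.92 [0.518 0.114 0.02 ]
mount_large [69. 86.] 0.79 [ 0.443 -0.189  0.02 ]
mount_large [400.  63.] 0.48 [0.422 0.138 0.009]
mount_small [491. 180.] 0.91 [0.542 0.249 0.015]
mount_small [242. 249.] 0.3 [ 0.628 -0.024  0.007]
```

View pics/w1.png

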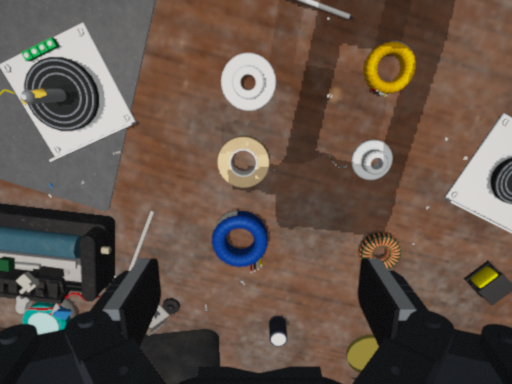

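Wrist view shows the blue ring at (240,240), the amber ring at (391,68), the large cap at (248,82), the small cap at (372,160), the wide mount's seat at (62,93) and the narrow mount at the right edge (505,180).

```bash
cat >> h.py <<'E'
from scipy.optimize import least_squares
def fit(P,r=None,c0=None,fs=.001):
    P=P[:,:2]; c0=np.median(P,0) if c0 is None else np.array(c0)
    if r is None:
        s=least_squares(lambda p:np.hypot(*(P-p[:2]).T)-p[2],[*c0,.02],loss='soft_l1',f_scale=fs)
        return s.x,np.median(abs(s.fun))
    s=least_squares(lambda p:np.hypot(*(P-p).T)-r,c0,loss='soft_l1',f_scale=fs)
    return s.x,np.median(abs(s.fun))
def band(im,c,rad,z0,z1):
    P=world(im).reshape(-1,3); k=(np.hypot(P[:,0]-c[0],P[:,1]-c[1])<rad)&(P[:,2]>z0)&(P[:,2]<z1)&(im['depth'].ravel()>0)
    return P[k]
def edge(im,c,r,z,tol=.005,dr=.004):
    """sub-pixel circle fit: grey edges near circle radius r at height z about c"""
    K=np.array(im['mtx']);R=np.array(im['R']);t=np.array(im['t'])
    g=cv2.GaussianBlur(cv2.cvtColor(im['pixels'],cv2.COLOR_RGB2GRAY),(3,3),0).astype(np.float32)
    c=np.array(c,float)[:2]
    for it in range(4):
        a=np.linspace(0,2*np.pi,180,endpoint=False); rr=np.arange(r-tol,r+tol,.0002)
        A,Q=np.meshgrid(a,rr,indexing='ij')
        X=np.stack([c[0]+Q*np.cos(A),c[1]+Q*np.sin(A),np.full_like(A,z)],-1)@R.T+t
        uv=(X/X[...,2:])@K.T
        s=cv2.remap(g,uv[...,0].astype(np.float32),uv[...,1].astype(np.float32),cv2.INTER_LINEAR,borderValue=0)
        d=np.abs(np.gradient(cv2.GaussianBlur(s,(9,1),2),axis=1)); i=d.argmax(1)
        rb=rr[i]; P=np.c_[c[0]+rb*np.cos(a),c[1]+rb*np.sin(a)][d.max(1)>np.median(d.max(1))*.4]
        x,e=fit(P,None,c); c=x[:2]
    return x,e
E
python3 - <<'E'
from h import *
im=dict(np.load('w1.npz'))
for n,c,rad,z0,z1 in [('blue',(.607,-.025),.045,.02,.035),('amber',(.423,.124),.04,.016,.03),('capLhub',(.437,-.013),.03,.016,.03),('capSflange',(.517,.117),.03,.002,.009),('capShub',(.517,.117),.03,.016,.03),('capLfl',(.437,-.013),.04,.002,.009)]:
    P=band(im,c,rad,z0,z1); x,e=fit(P); print(n,len(P),x.round(4),e.round(4),np.median(P[:,2]).round(4), ((P.max(0)+P.min(0))/2).round(4),(P.max(0)-P.min(0)).round(3))
for n,c,r,z in [('capLfl',(.437,-.013),.028,.005),('capShfl',(.517,.117),.022,.005),('seatL',(.443,-.2),.036,.02),('blueIn',(.607,-.025),.016,.013)]:
    print(n,*edge(im,c,r,z))
E
```

```text
blue 1761 [ 0.6093 -0.025   0.0251] 0.0036 0.0256 [ 0.6108 -0.0257  0.0272] [0.063 0.063 0.014]
amber 1398 [0.428  0.1239 0.0191] 0.0023 0.0209 [0.4285 0.1248 0.0228] [0.05  0.046 0.013]
capLhub 687 [ 0.4404 -0.0139  0.0126] 0.002 0.02 [ 0.4402 -0.0137  0.0191] [0.032 0.033 0.006]
capSflange 776 [0.5225 0.1211 0.0185] 0.0021 0.0052 [0.518  0.1189 0.0055] [0.051 0.055 0.007]
capShub 367 [0.5216 0.1197 0.01  ] 0.0016 0.0198 [0.522  0.12   0.0194] [0.026 0.025 0.007]
capLfl 1601 [ 0.4403 -0.014   0.023 ] 0.0028 0.0051 [ 0.4392 -0.01    0.0053] [0.072 0.071 0.007]
capLfl [ 0.43986328 -0.01362769  0.02788248] 0.00010538206909226945
capShfl [0.52147057 0.12068251 0.02201654] 0.00010000892480025586
seatL [ 0.45084973 -0.19837237  0.03638452] 0.00038717936735535585
blueIn [ 0.605102   -0.02144311  0.01637932] 0.001022416153583356
```

>>> drive_tool(
  grip=[0,0,0,0,0,0],
  translation=[
    [0.045,-0.0125,-0.03],
    [0.0455,-0.0125,-0.03],
    [0,0,-0.05],
    [0,0,-0.05],
    [0,0,-0.02],
    [0,0,0],
  ],
  angular=[
    [0,0,0],
    [0,0,0],
    [0,0,0],
    [0,0,0],
    [0,0,0],
    [0,0,0],
  ],
)

```text
t: 3.9
eef_pos: [0.6071, -0.0225, 0.0495]
ee_rot: [3.141, -0.004, -3.14]
wrist_force: [-0.9, -0.8, 0.1]
finger_gap: 0.0855
finger_force: 0.0
```

Run:
```python
from h import *
im=get_image('wrist');save(im,'w2.png')
print(sense()['eef_pos'],sense()['ee_rot'])
P=band(im,(.6095,-.0255),.045,.02,.035); x,e=fit(P); print(len(P),x,e,((P.max(0)+P.min(0))/2).round(4),(P.max(0)-P.min(0)).round(3))
```

```text
[ 0.6084491  -0.02279965  0.05100921] [ 3.14145019e+00 -1.19049415e-03 -3.14025864e+00]
7497 [ 0.60888025 -0.02521055  0.02479028] 0.0035994082248563507 [ 0.6112 -0.0254  0.0275] [0.065 0.063 0.015]
```

>>> drive_tool(
  grip=[0,0,0,0.3,0.6,0.6,0.6,0.6],
  translation=[
    [0.001,-0.0025,-0.02],
    [0,0,-0.02],
    [0,0,-0.013],
    [0,0,0],
    [0,0,0],
    [0,0,0],
    [0,0,0],
    [0,0,0],
  ],
  angular=[
    [0,0,0],
    [0,0,0],
    [0,0,0],
    [0,0,0],
    [0,0,0],
    [0,0,0],
    [0,0,0],
    [0,0,0],
  ],
)

```text
t: 4.95
eef_pos: [0.6103, -0.026, -0.0004]
ee_rot: [-3.142, 0.001, -3.141]
wrist_force: [-1.9, 2.0, 7.0]
finger_gap: 0.062
finger_force: 66.5
```

>>> drive_tool(
  grip=[0.6,0.6,0.6,0.6,0.6,0.6,0.6,0.6],
  translation=[
    [0,0,0.03],
    [0,0,0.05],
    [0,0,0.05],
    [-0.02,-0.04,0.03],
    [-0.02,-0.045,0.0],
    [-0.02,-0.045,0],
    [-0.02,-0.042,0],
    [0,0,0],
  ],
  angular=[
    [0,0,0],
    [0,0,0],
    [0,0,0],
    [0,0,0],
    [0,0,0],
    [0,0,0],
    [0,0,0],
    [0,0,0],
  ],
)

```text
t: 5.95
eef_pos: [0.5284, -0.201, 0.1585]
ee_rot: [-3.14, -0.0, 3.138]
wrist_force: [0.0, -0.4, -2.5]
finger_gap: 0.062
finger_force: 67.5
```

Run:
```python
from h import *
im=get_image('wrist');save(im,'w3.png');np.savez('w3.npz',**im)
print(sense()['eef_pos'],sense()['ee_rot'],sense()['finger_gap'])
print(edge(im,(.4508,-.1984),.036,.02))
for z in (.045,.055,.062,.068,.072):
    P=band(im,(.4508,-.1984),.02,z-.004,z+.004); print(z,len(P),P.mean(0).round(4),P.min(0).round(4),P.max(0).round(4))
```

```text
[ 0.5291627  -0.1993173   0.15839826] [-3.14155699e+00  1.63661702e-04  3.13879918e+00] 0.0624090079358951
(array([ 0.45119734, -0.19992486,  0.035401  ]), np.float64(3.0799812704533636e-06))<stdin>:6: RuntimeWarning: Mean of empty slice.
  ret = um.true_divide(
Traceback (most recent call last):
ValueError: zero-size array to reduction operation minimum which has no identity
```

View pics/w3.png

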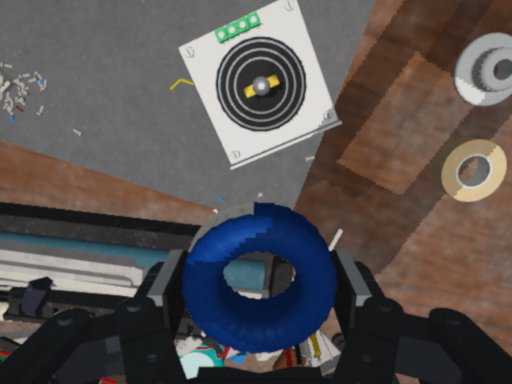

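The seat is at (262,84) and the post tip at (261,86), with the ring held level below them.

Run:
```python
from h import *
im=dict(np.load('w3.npz'))
print('tip',pt(im,261,86,.075),pt(im,262,86,.075), 'seatc',pt(im,262,84,.02))
for tol in (.003,.005,.008): print(edge(im,(.451,-.199),.036,.02,tol))
P=band(im,(.451,-.199),.02,.05,.09); print(len(P),P.mean(0),P.min(0),P.max(0))
P=band(im,(.451,-.199),.05,.018,.024); print(len(P),((P.min(0)+P.max(0))/2).round(4),(P.max(0)-P.min(0)).round(4))
```

```text
tip [ 0.45128102 -0.19990367  0.075     ] [ 0.45128338 -0.19927588  0.075     ] seatc [ 0.45000022 -0.19885614  0.02      ]
(array([ 0.45119726, -0.19992624,  0.03540211]), np.float64(2.8447280702309508e-06))
(array([ 0.45119726, -0.19992624,  0.03540211]), np.float64(2.844728076684122e-06))
(array([ 0.45119726, -0.19992624,  0.03540211]), np.float64(2.8447280737940728e-06))
440 [ 0.45131083 -0.20015908  0.06955329] [ 0.44446352 -0.21180941  0.0611657 ] [ 0.45830481 -0.18860907  0.07627257]
6385 [ 0.4514 -0.2003  0.0205] [0.0702 0.0708 0.0049]
```

>>> drive_tool(
  grip=[0.6,0.6,0.6,0.6,0.6,0.6,0.6,0.6],
  translation=[
    [-0.039,-0.0003,0],
    [-0.039,-0.0003,0],
    [0,0,0],
    [0,0,-0.04],
    [0,0,-0.04],
    [0,0,-0.03],
    [0,0,-0.016],
    [0,0,0],
  ],
  angular=[
    [0,0,0],
    [0,0,0],
    [0,0,0],
    [0,0,0],
    [0,0,0],
    [0,0,0],
    [0,0,0],
    [0,0,0],
  ],
)

```text
t: 7.0
eef_pos: [0.4524, -0.1979, 0.0313]
ee_rot: [3.141, -0.001, -3.14]
wrist_force: [0.9, -0.2, -3.1]
finger_gap: 0.0624
finger_force: 67.4
```

>>> drive_tool(
  grip=[0.6,0.6,0.4,0.2,0,0],
  translation=[
    [0,-0.001,-0.01],
    [0,0,0],
    [0,0,0],
    [0,0,0],
    [0,0,0],
    [0,0,0],
  ],
  angular=[
    [0,0,0],
    [0,0,0],
    [0,0,0],
    [0,0,0],
    [0,0,0],
    [0,0,0],
  ],
)

```text
t: 7.75
eef_pos: [0.4521, -0.2, 0.0226]
ee_rot: [-3.141, 0.001, -3.142]
wrist_force: [0.2, -0.7, 0.4]
finger_gap: 0.0856
finger_force: 0.0
```

>>> drive_tool(
  grip=[0,0,0,0,0,0,0,0,0,0],
  translation=[
    [0,0,0.04],
    [0,0,0.05],
    [0,0,0.05],
    [0,0.035,0.03],
    [0,0.05,0.0],
    [0,0.05,0],
    [0,0.05,0],
    [0,0.05,0],
    [0,0.05,0],
    [0,0.02,0],
  ],
  angular=[
    [0,0,0],
    [0,0,0],
    [0,0,0],
    [0,0,0],
    [0,0,0],
    [0,0,0],
    [0,0,0],
    [0,0,0],
    [0,0,0],
    [0,0,0],
  ],
)

```text
t: 9.0
eef_pos: [0.4513, 0.1076, 0.1924]
ee_rot: [3.141, 0.0, -3.139]
wrist_force: [0.5, -0.7, -0.1]
finger_gap: 0.0853
finger_force: 0.0
```

Run:
```python
from h import *
im=get_image('wrist');save(im,'w4.png');np.savez('w4.npz',**im)
s=sense();print(s['eef_pos'],s['ee_rot'],s['qpos'].round(2))
P=band(im,(.428,.124),.04,.016,.03); x,e=fit(P); print('amber',len(P),x,e,((P.max(0)+P.min(0))/2).round(4),(P.max(0)-P.min(0)).round(3))
t=get_image('top');P=band(t,(.451,-.2),.04,.035,.06);print('blue',len(P),fit(P),np.median(P[:,2]),(P.max(0)-P.min(0)).round(3))
```

```text
[0.45144198 0.10874975 0.19240261] [ 3.13991376e+00  2.44135950e-04 -3.13937462e+00] [ 0.09  0.21  1.84  0.    1.09 -1.49]
amber 1432 [0.42684911 0.12530428 0.01907553] 0.0025309317306939794 [0.4282 0.1258 0.023 ] [0.05  0.046 0.014]
blue 299 (array([ 0.45047835, -0.19858127,  0.02512469]), np.float64(0.003920734281127467)) 0.04433046027295844 [0.064 0.061 0.024]
```

>>> drive_tool(
  grip=[0,0,0,0,0,0],
  translation=[
    [-0.024,0.0165,-0.03],
    [0,0,-0.05],
    [0,0,-0.05],
    [0,0,-0.012],
    [0,0,0],
    [0,0,0],
  ],
  angular=[
    [0,0,0],
    [0,0,0],
    [0,0,0],
    [0,0,0],
    [0,0,0],
    [0,0,0],
  ],
)

```text
t: 9.85
eef_pos: [0.4294, 0.1216, 0.0517]
ee_rot: [3.141, 0.003, 3.141]
wrist_force: [-0.0, 0.7, -0.5]
finger_gap: 0.0853
finger_force: 0.0
```

Run:
```python
from h import *
im=get_image('wrist')
for i in range(3): s=sense();print(s['eef_pos'])
P=band(im,(.428,.124),.04,.016,.025); x,e=fit(P); print('amber',len(P),x,e,((P.max(0)+P.min(0))/2).round(4),(P.max(0)-P.min(0)).round(3))
```

```text
[0.42943926 0.12175    0.05181576]
[0.42943926 0.12175    0.05181576]
[0.42943926 0.12175    0.05181576]
amber 3815 [0.42539719 0.12563991 0.01894798] 0.002336792896177893 [0.4274 0.1257 0.0205] [0.05  0.047 0.009]
```

>>> drive_tool(
  grip=[0,0,0,0.4,0.8,0.8,0.8,0.8],
  translation=[
    [-0.001,0.003,-0.02],
    [0,0,-0.02],
    [0,0,-0.011],
    [0,0,0],
    [0,0,0],
    [0,0,0],
    [0,0,0],
    [0,0,0],
  ],
  angular=[
    [0,0,0],
    [0,0,0],
    [0,0,0],
    [0,0,0],
    [0,0,0],
    [0,0,0],
    [0,0,0],
    [0,0,0],
  ],
)

```text
t: 10.9
eef_pos: [0.4275, 0.1249, 0.0004]
ee_rot: [3.141, 0.002, -3.142]
wrist_force: [-1.9, 0.3, 6.8]
finger_gap: 0.045
finger_force: 60.8
```

>>> drive_tool(
  grip=[0.8,0.8,0.8,0.8,0.8,0.8,0.8,0.8],
  translation=[
    [0,0,0.03],
    [0,0,0.06],
    [0,0,0.05],
    [0.05,0.03,0.02],
    [0.05,0.03,0],
    [0.05,0.035,0],
    [0.04,0.035,0],
    [0,0,0],
  ],
  angular=[
    [0,0,0],
    [0,0,0],
    [0,0,0],
    [0,0,0],
    [0,0,0],
    [0,0,0],
    [0,0,0],
    [0,0,0],
  ],
)

```text
t: 11.9
eef_pos: [0.6198, 0.2572, 0.1595]
ee_rot: [3.14, 0.003, -3.14]
wrist_force: [-0.6, -0.5, -1.1]
finger_gap: 0.0447
finger_force: 62.6
```

Run:
```python
from h import *
im=get_image('wrist');save(im,'w5.png');np.savez('w5.npz',**im)
s=sense();print(s['eef_pos'],s['ee_rot'],s['finger_gap'],s['qpos'].round(2))
c=(.545,.268)
P=band(im,c,.06,.0185,.024); c=np.median(P,0)[:2]; print(len(P),c)
for k in range(3): P=band(im,c,.035,.018,.024); c=((P.min(0)+P.max(0))/2)[:2]
print(c,(P.max(0)-P.min(0)).round(4))
print(edge(im,c,.027,.02,.004))
P=band(im,c,.02,.05,.09); print(len(P),P.mean(0),P.min(0),P.max(0))
```

```text
[0.61738479 0.25562816 0.15906812] [-3.14146419e+00  5.18301998e-05 -3.14020004e+00] 0.04483834627596443 [ 0.29  0.52  1.43 -0.    1.19 -1.28]
3435 [0.54034622 0.27469609]
[0.54151053 0.27570902] [0.053  0.0533 0.0045]
(array([0.54138855, 0.27593742, 0.02658478]), np.float64(0.00018009360007374513))
341 [0.54134274 0.27525695 0.06501049] [0.53474134 0.26617008 0.05197841] [0.54822243 0.28523959 0.0725933 ]
```

View pics/w5.png

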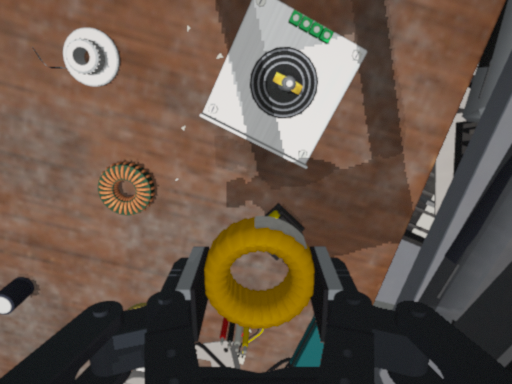

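Narrow mount's seat is at (284,83), and the amber ring is held level at (260,272).

Run:
```python
from h import *
im=dict(np.load('w5.npz'))
W=world(im); hsv=cv2.cvtColor(im['pixels'],cv2.COLOR_RGB2HSV)
m=(cv2.inRange(hsv,(18,150,60),(32,255,255))>0)&(W[...,2]>.165)&(W[...,2]<.2)
P=W[m];print(len(P),fit(P),np.percentile(P,[1,99],axis=0).round(4),np.mean(np.percentile(P,[1,99],axis=0),0))
```

```text
7593 (array([0.61604642, 0.25634589, 0.01832323]), np.float64(0.0019468960877964923)) [[0.5963 0.2351 0.1658]
 [0.6433 0.2785 0.1822]] [0.61980523 0.25679425 0.17398963]
```

>>> drive_tool(
  grip=[0.8,0.8,0.8,0.8,0.8,0.8,0.8,0.8],
  translation=[
    [-0.038,0.0095,0],
    [-0.038,0.0095,0],
    [0,0,0],
    [0,0,-0.04],
    [0,0,-0.04],
    [0,0,-0.035],
    [0,0,-0.013],
    [0,0,0],
  ],
  angular=[
    [0,0,0],
    [0,0,0],
    [0,0,0],
    [0,0,0],
    [0,0,0],
    [0,0,0],
    [0,0,0],
    [0,0,0],
  ],
)

```text
t: 12.95
eef_pos: [0.5405, 0.2731, 0.031]
ee_rot: [-3.141, -0.001, 3.141]
wrist_force: [0.5, -0.1, -0.7]
finger_gap: 0.0445
finger_force: 62.6
```

>>> drive_tool(
  grip=[0.8,0.8,0.5,0.2,0,0],
  translation=[
    [0,0.001,-0.0095],
    [0,0,0],
    [0,0,0],
    [0,0,0],
    [0,0,0],
    [0,0,0],
  ],
  angular=[
    [0,0,0],
    [0,0,0],
    [0,0,0],
    [0,0,0],
    [0,0,0],
    [0,0,0],
  ],
)

```text
t: 13.7
eef_pos: [0.541, 0.2748, 0.022]
ee_rot: [3.142, 0.0, -3.141]
wrist_force: [-0.3, -0.2, -0.9]
finger_gap: 0.0859
finger_force: 0.0
```

>>> drive_tool(
  grip=[0,0,0,0,0,0,0,0,0,0],
  translation=[
    [0,0,0.04],
    [0,0,0.05],
    [0,0,0.05],
    [-0.015,-0.04,0.02],
    [-0.02,-0.05,0.0],
    [-0.02,-0.055,0],
    [-0.02,-0.055,0],
    [-0.02,-0.055,0],
    [-0.006,-0.034,-0.05],
    [0,0,-0.05],
  ],
  angular=[
    [0,0,0],
    [0,0,0],
    [0,0,0],
    [0,0,0],
    [0,0,0],
    [0,0,0],
    [0,0,0],
    [0,0,0],
    [0,0,0],
    [0,0,0],
  ],
)

```text
t: 14.95
eef_pos: [0.4406, -0.0166, 0.0818]
ee_rot: [-3.14, 0.004, 3.138]
wrist_force: [0.6, 0.8, -0.1]
finger_gap: 0.0852
finger_force: 0.0
```

Run:
```python
from h import *
im=get_image('wrist');save(im,'w6.png');np.savez('w6.npz',**im)
s=sense();print(s['eef_pos'],s['ee_rot'])
for k in range(3):
    im=get_image('wrist');print(sense()['eef_pos'],edge(im,(.440,-.0137),.028,.005,.004),edge(im,(.440,-.0137),.0075,.02,.002))
P=band(im,(.44,-.0137),.03,.016,.025);print(fit(P),((P.min(0)+P.max(0))/2).round(4),(P.max(0)-P.min(0)).round(4))
t=get_image('top');P=band(t,(.5414,.2757),.035,.032,.05);print('amber',len(P),fit(P),np.median(P[:,2]),(P.max(0)-P.min(0)).round(3))
```

```text
[ 0.4363206  -0.01505484  0.07637765] [ 3.14056134 -0.00644476  3.1387638 ]
[ 0.43593414 -0.0142719   0.07850994] (array([ 0.43927582, -0.01354888,  0.0279    ]), np.float64(9.980458342431948e-05)) (array([ 0.43981047, -0.01354328,  0.00763363]), np.float64(6.90877947763153e-05))
[ 0.43756336 -0.01409363  0.08045521] (array([ 0.43927239, -0.01352077,  0.02788531]), np.float64(9.161164705014102e-05)) (array([ 0.4398215 , -0.0135438 ,  0.00765091]), np.float64(6.056845695605415e-05))
[ 0.4393236  -0.01406968  0.08188967] (array([ 0.43929213, -0.01352888,  0.02788677]), np.float64(8.970787856930028e-05)) (array([ 0.43979239, -0.01354032,  0.00766457]), np.float64(3.843161354601544e-05))
(array([ 0.43891957, -0.01382952,  0.01247203]), np.float64(0.002119180635266395)) [ 0.4397 -0.0138  0.0192] [0.0331 0.0323 0.0063]
amber 156 (array([0.53903606, 0.27383882, 0.01957669]), np.float64(0.0027346394829940637)) 0.040745505125130935 [0.05  0.047 0.017]
```

>>> drive_tool(
  grip=[0,0,0,0.5,1,1,1,1,1],
  translation=[
    [0,0.0005,-0.04],
    [0,0,-0.025],
    [0,0,-0.0095],
    [0,0,0],
    [0,0,0],
    [0,0,0],
    [0,0,0],
    [0,0,0],
    [0,0,0],
  ],
  angular=[
    [0,0,0],
    [0,0,0],
    [0,0,0],
    [0,0,0],
    [0,0,0],
    [0,0,0],
    [0,0,0],
    [0,0,0],
    [0,0,0],
  ],
)

```text
t: 16.32
eef_pos: [0.4406, -0.0139, 0.0085]
ee_rot: [-3.141, 0.002, 3.141]
wrist_force: [-1.9, 1.2, 12.8]
finger_gap: 0.0291
finger_force: 58.3
```

Run:
```python
from h import *
im=get_image('wrist');save(im,'w7.png');np.savez('w7.npz',**im)
s=sense();print(s['eef_pos'],s['ee_rot'],s['finger_gap'],s['finger_force'],s['wrist_force'])
```

```text
[ 0.44057993 -0.01389295  0.00849959] [-3.14124279e+00  1.94347125e-03  3.14132646e+00] 0.028810237822002288 58.350196372052245 [-1.48122126  0.82976151 12.14263842]
```

View pics/w7.png

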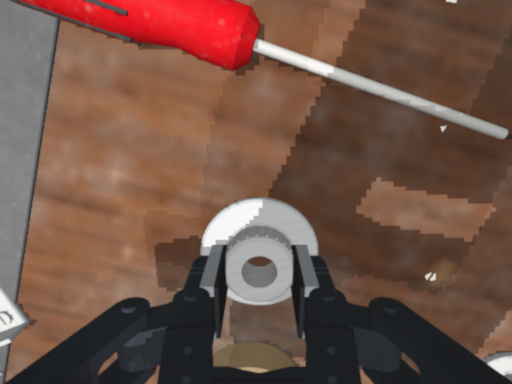

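Cap gripped across the hub at (259,270) with the finger tips on the flange.

>>> drive_tool(
  grip=[1,1,1,1,1,1,1,1,1],
  translation=[
    [0,0,0.03],
    [0,0,0.06],
    [0,0,0.05],
    [0.02,-0.04,0.02],
    [0.02,-0.05,0],
    [0.025,-0.05,0],
    [0.025,-0.046,0],
    [0,0,0],
    [0,0,0],
  ],
  angular=[
    [0,0,0],
    [0,0,0],
    [0,0,0],
    [0,0,0],
    [0,0,0],
    [0,0,0],
    [0,0,0],
    [0,0,0],
    [0,0,0],
  ],
)

```text
t: 17.5
eef_pos: [0.5289, -0.1992, 0.167]
ee_rot: [3.141, -0.001, 3.141]
wrist_force: [0.2, 0.1, -1.4]
finger_gap: 0.0286
finger_force: 60.6
```

Run:
```python
from h import *
im=get_image('wrist');save(im,'w8.png');np.savez('w8.npz',**im)
s=sense();print(s['eef_pos'],s['ee_rot'],s['finger_gap'],s['finger_force'],s['wrist_force'])
c=(.4512,-.2)
P=band(im,c,.014,.06,.09); print('post',len(P),P.mean(0),P[P[:,2]>.071].mean(0),P.max(0))
P=band(im,c,.045,.036,.052); print('ring',len(P),fit(P),((P.min(0)+P.max(0))/2).round(4),(P.max(0)-P.min(0)).round(4))
e=s['eef_pos']; P=band(im,e[:2],.03,e[2],e[2]+.03); print('hub z',np.percentile(P[:,2]-e[2],[5,50,90,95]))
zt=e[2]+.0115
print('bore',edge(im,e[:2],.0075,zt,.0025),zt)
```

```text
[ 0.52866247 -0.19868681  0.16703778] [ 3.14060635e+00 -1.49107220e-03 -3.14130208e+00] 0.028652517778641192 60.63014723262313 [-0.44576238  0.66373012 -1.0667715 ]
post 408 [ 0.4513025  -0.20015751  0.06952692] [ 0.45136988 -0.20023338  0.07330148] [ 0.45827717 -0.18919281  0.07628259]
ring 4440 (array([ 0.45308583, -0.20060103,  0.02469273]), np.float64(0.0037095053988055373)) [ 0.453  -0.2006  0.0439] [0.0634 0.0637 0.0157]
hub z [0.00337731 0.01160099 0.024939   0.02759372]
bore (array([ 0.5279832 , -0.19974954,  0.00769439]), np.float64(9.441738943752548e-05)) 0.17853778174652196
```

View pics/w8.png

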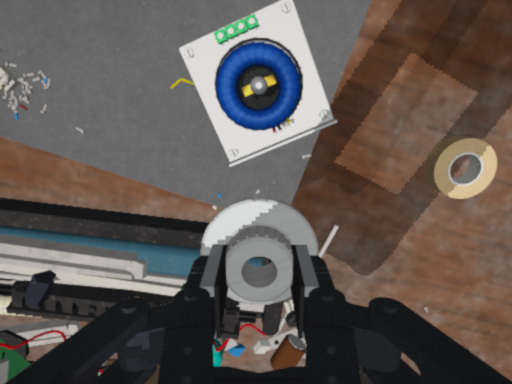

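Blue ring sits flat on the seat at (259,85) round the post, and the cap bore is at (260,271).

>>> drive_tool(
  grip=[1,1,1,1,1,1,1],
  translation=[
    [-0.0385,-0.0002,0],
    [-0.0382,-0.0002,0],
    [0,0,0],
    [0,0,-0.03],
    [0,0,-0.03],
    [0,0,-0.015],
    [0,0,0],
  ],
  angular=[
    [0,0,0],
    [0,0,0],
    [0,0,0],
    [0,0,0],
    [0,0,0],
    [0,0,0],
    [0,0,0],
  ],
)

```text
t: 18.42
eef_pos: [0.4528, -0.1993, 0.0916]
ee_rot: [3.141, -0.002, -3.141]
wrist_force: [-0.8, -0.4, -0.7]
finger_gap: 0.0286
finger_force: 60.6
```

Run:
```python
from h import *
im=get_image('wrist');save(im,'w9.png');im=get_image('wrist');s=sense();print(s['eef_pos'],s['ee_rot'],s['wrist_force'])
c=(.4513,-.2)
for zt in (s['eef_pos'][2]+.0116,.103): print('bore',zt,edge(im,c,.0075,zt,.0025))
P=band(im,c,.008,.055,.08); print('post',len(P),len(P) and P.mean(0),len(P) and P.max(0))
```

```text
[ 0.45384615 -0.20024098  0.09287871] [-3.14099421e+00  8.83810056e-04 -3.14095415e+00] [ 0.09023425 -0.01553758 -1.44785295]
bore 0.10447871415983137 (array([ 0.45218882, -0.20037258,  0.00762654]), np.float64(2.9228684281728135e-05))
bore 0.103 (array([ 0.45308349, -0.20033094,  0.00775478]), np.float64(5.1577365961515565e-05))
post 0 0 0
```

View pics/w9.png

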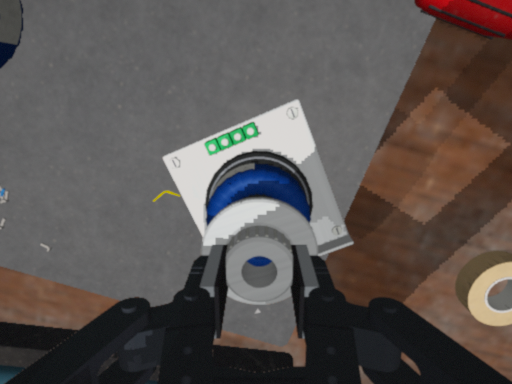

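The cap's bore (260,270) is above the ring, aligned with the post to within about 1 mm; I'm lowering it onto the pointed tip.

>>> drive_tool(
  grip=[1,1,1,1],
  translation=[
    [-0.0005,0,-0.008],
    [0,0,-0.006],
    [0,0,-0.006],
    [0,0,0],
  ],
  angular=[
    [0,0,0],
    [0,0,0],
    [0,0,0],
    [0,0,0],
  ],
)

```text
t: 19.02
eef_pos: [0.4523, -0.2, 0.0718]
ee_rot: [3.141, -0.001, -3.141]
wrist_force: [-0.6, 0.6, -0.8]
finger_gap: 0.0285
finger_force: 60.7
```

>>> drive_tool(
  grip=[1,1,1,1],
  translation=[
    [0,0,-0.006],
    [0,0,-0.006],
    [0,0,-0.004],
    [0,0,0],
  ],
  angular=[
    [0,0,0],
    [0,0,0],
    [0,0,0],
    [0,0,0],
  ],
)

```text
t: 19.52
eef_pos: [0.4522, -0.1999, 0.0556]
ee_rot: [3.141, -0.001, -3.141]
wrist_force: [-0.8, -0.3, -2.1]
finger_gap: 0.0287
finger_force: 60.5
```

>>> drive_tool(
  grip=[1,1,1,1,1],
  translation=[
    [0,0,-0.003],
    [0,0,-0.002],
    [0,0,-0.0015],
    [0,0,-0.001],
    [0,0,0],
  ],
  angular=[
    [0,0,0],
    [0,0,0],
    [0,0,0],
    [0,0,0],
    [0,0,0],
  ],
)

```text
t: 20.15
eef_pos: [0.4526, -0.2001, 0.0492]
ee_rot: [-3.141, 0.0, -3.141]
wrist_force: [-2.5, 0.2, 7.6]
finger_gap: 0.0288
finger_force: 61.5
```

Run:
```python
from h import *
im=get_image('wrist');s=sense();print(s['eef_pos'],s['wrist_force'])
save(im,'w10.png')
a=im['pixels'][200:340,190:330,::-1];cv2.imwrite('pics/w10c.png',cv2.resize(a,None,fx=4,fy=4,interpolation=cv2.INTER_CUBIC))
P=band(im,(.4515,-.2),.016,.052,.08);print(np.percentile(P[:,2],[10,30,50,70,90]).round(4))
```

```text
[ 0.4526083  -0.20015949  0.04925031] [-2.37518335  0.86995817  6.6909911 ]
[0.0596 0.0606 0.0613 0.0647 0.0722]
```

View pics/w10c.png

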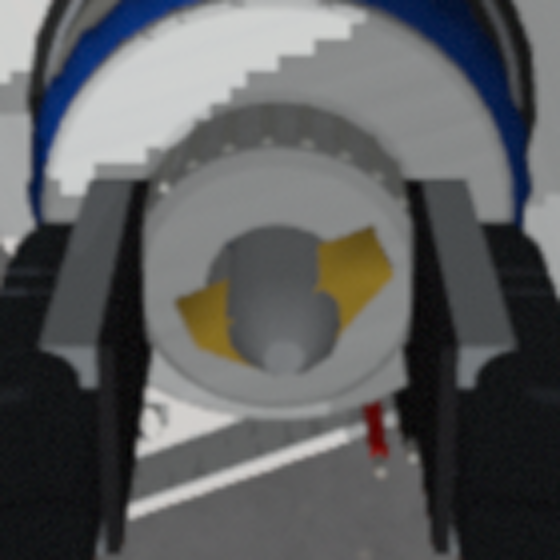

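The post and both catches show: the right one (350,275) is over the hub and the left one (210,320) probably is. I'll press 1.5 mm more to be sure.

>>> drive_tool(
  grip=[1,1,1],
  translation=[
    [0,0,-0.001],
    [0,0,-0.0007],
    [0,0,0],
  ],
  angular=[
    [0,0,0],
    [0,0,0],
    [0,0,0],
  ],
)

```text
t: 20.58
eef_pos: [0.4526, -0.2002, 0.0477]
ee_rot: [-3.141, 0.0, -3.141]
wrist_force: [-2.3, 1.4, 8.5]
finger_gap: 0.0288
finger_force: 61.6
```

>>> drive_tool(
  grip=[0.6,0.3,0,0,0,0,0,0],
  translation=[
    [0,0,0],
    [0,0,0],
    [0,0,0],
    [0,0,0],
    [0,0,0.03],
    [0,0,0.04],
    [0.02,0.02,0.03],
    [0,0,0],
  ],
  angular=[
    [0,0,0],
    [0,0,0],
    [0,0,0],
    [0,0,0],
    [0,0,0],
    [0,0,0],
    [0,0,0],
    [0,0,0],
  ],
)

```text
t: 21.58
eef_pos: [0.4753, -0.1805, 0.1494]
ee_rot: [-3.139, 0.005, -3.14]
wrist_force: [0.2, 0.3, 0.7]
finger_gap: 0.0852
finger_force: 0.0
```

Run:
```python
from h import *
im=get_image('wrist');s=sense();print(s['eef_pos'],s['wrist_force'],s['finger_gap'])
save(im,'w11.png')
K=np.array(im['mtx']);p=np.array(im['R'])@[.4513,-.2,.06]+im['t'];u,v=(K@p/p[2])[:2].astype(int);print(u,v)
a=im['pixels'][max(v-60,0):v+60,max(u-75,0):u+75,::-1];cv2.imwrite('pics/w11c.png',cv2.resize(a,None,fx=5,fy=5,interpolation=cv2.INTER_CUBIC))
P=band(im,(.4515,-.2),.016,.05,.08)
r=np.hypot(P[:,0]-.4513,P[:,1]+.2);Q=P[(r>.012)&(r<.0155)];print('hub top',np.percentile(Q[:,2],[30,50,70,90]).round(4))
```

```text
[ 0.47353336 -0.18026537  0.14782282] [ 0.17656367  0.17958867 -0.55330576] 0.08531770109579426
231 165
hub top [0.0606 0.0611 0.0614 0.062 ]
```

View pics/w11c.png

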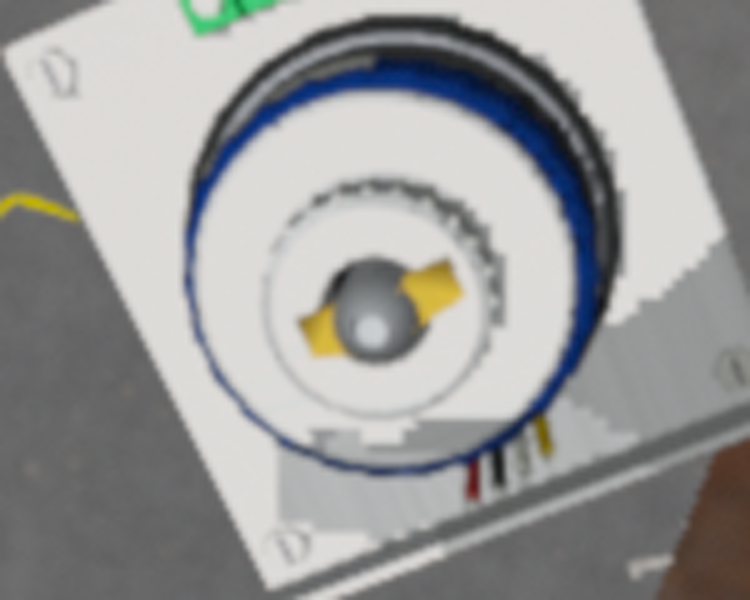

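Both brass catches, at (325,335) and (435,285), are over the hub, and its top is held at 61 mm. Now the small cap.

>>> drive_tool(
  grip=[0,0,0,0,0,0,0,0,0],
  translation=[
    [0,0.04,0.02],
    [0.01,0.05,0.0],
    [0.01,0.055,0],
    [0.01,0.055,0],
    [0.01,0.055,0],
    [0.007,0.045,-0.03],
    [0,0,-0.05],
    [0,0,-0.01],
    [0,0,0],
  ],
  angular=[
    [0,0,0],
    [0,0,0],
    [0,0,0],
    [0,0,0],
    [0,0,0],
    [0,0,0],
    [0,0,0],
    [0,0,0],
    [0,0,0],
  ],
)

```text
t: 22.75
eef_pos: [0.5185, 0.119, 0.0762]
ee_rot: [-3.141, -0.003, 3.141]
wrist_force: [0.1, -0.0, -0.1]
finger_gap: 0.0856
finger_force: 0.0
```

Run:
```python
from h import *
im=get_image('wrist');im=get_image('wrist');s=sense();print(s['eef_pos'],s['ee_rot'])
c=(.5215,.1203);print(edge(im,c,.022,.005,.004),edge(im,c,.0065,.02,.002))
P=band(im,c,.02,.016,.025);print(((P.min(0)+P.max(0))/2).round(4),(P.max(0)-P.min(0)).round(4))
```

```text
[0.52042558 0.11912678 0.07802463] [-3.14150763e+00  1.28367884e-03  3.14063195e+00]
(array([0.5209733 , 0.12094088, 0.02200201]), np.float64(1.0012290787174069e-05)) (array([0.52152859, 0.12089153, 0.00642683]), np.float64(9.232764707443972e-05))
[0.5215 0.1208 0.019 ] [0.0261 0.0259 0.006 ]
```

>>> drive_tool(
  grip=[0,0,0,0.5,1,1,1,1,1,1],
  translation=[
    [0.001,0.0017,-0.04],
    [0,0,-0.02],
    [0,0,-0.0095],
    [0,0,0],
    [0,0,0],
    [0,0,0],
    [0,0,0],
    [0,0,0],
    [0,0,0],
    [0,0,0],
  ],
  angular=[
    [0,0,0],
    [0,0,0],
    [0,0,0],
    [0,0,0],
    [0,0,0],
    [0,0,0],
    [0,0,0],
    [0,0,0],
    [0,0,0],
    [0,0,0],
  ],
)

```text
t: 24.1
eef_pos: [0.5213, 0.1216, 0.0086]
ee_rot: [-3.142, 0.002, -3.141]
wrist_force: [-1.1, -0.5, 7.0]
finger_gap: 0.0217
finger_force: 58.6
```

>>> drive_tool(
  grip=[1,1,1,1,1,1,1,1],
  translation=[
    [0,0,0.03],
    [0,0,0.06],
    [0,0,0.05],
    [0.03,0.05,0.02],
    [0.035,0.05,0],
    [0.032,0.052,0],
    [0,0,0],
    [0,0,0],
  ],
  angular=[
    [0,0,0],
    [0,0,0],
    [0,0,0],
    [0,0,0],
    [0,0,0],
    [0,0,0],
    [0,0,0],
    [0,0,0],
  ],
)

```text
t: 25.1
eef_pos: [0.6167, 0.2733, 0.1671]
ee_rot: [-3.141, -0.002, -3.141]
wrist_force: [-0.7, 0.1, -0.3]
finger_gap: 0.0217
finger_force: 59.3
```

Run:
```python
from h import *
im=get_image('wrist');save(im,'w12.png');np.savez('w12.npz',**im)
s=sense();print(s['eef_pos'],s['ee_rot'],s['finger_gap'],s['finger_force'],s['wrist_force'])
c=(.5414,.2757)
P=band(im,c,.012,.055,.08); print('post',len(P),P.mean(0),P[P[:,2]>.067].mean(0),P.max(0))
P=band(im,c,.035,.033,.048); print('ring',len(P),fit(P),((P.min(0)+P.max(0))/2).round(4),(P.max(0)-P.min(0)).round(4),np.percentile(P[:,2],90))
e=s['eef_pos']; zt=e[2]+.0115
P=band(im,e[:2],.012,zt-.004,zt+.004); print('hub z',np.median(P[:,2])-e[2])
zt=np.median(P[:,2]); print('bore',edge(im,e[:2],.0065,zt,.0022),zt)
```

```text
[0.61646327 0.27265981 0.16716856] [-3.14048825e+00 -1.67547258e-03 -3.14137247e+00] 0.02191422775062873 59.31971523910761 [-0.98468131  0.08668254 -0.96476172]
post 306 [0.54140034 0.27565361 0.06519415] [0.54142135 0.27569895 0.06942129] [0.54820531 0.28532291 0.07274305]
ring 2276 (array([0.54142642, 0.27408735, 0.01894563]), np.float64(0.0025994249113683084)) [0.5425 0.2742 0.0403] [0.0501 0.0473 0.0143] 0.04236372041960093
hub z 0.011231689531537331
bore (array([0.61685438, 0.2727841 , 0.00650109]), np.float64(1.0918552954966923e-06)) 0.17840024924132702
```

View pics/w12.png

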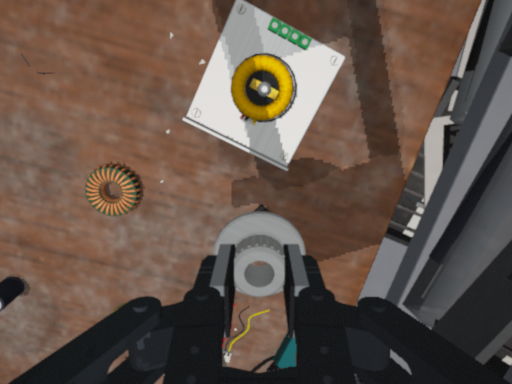

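Amber ring lies flat round its post at (263,88), and the small cap is held at (259,273).

>>> drive_tool(
  grip=[1,1,1,1,1,1,1],
  translation=[
    [-0.0378,0.0015,0],
    [-0.0378,0.0014,0],
    [0,0,0],
    [0,0,-0.03],
    [0,0,-0.03],
    [0,0,-0.018],
    [0,0,0],
  ],
  angular=[
    [0,0,0],
    [0,0,0],
    [0,0,0],
    [0,0,0],
    [0,0,0],
    [0,0,0],
    [0,0,0],
  ],
)

```text
t: 26.02
eef_pos: [0.5414, 0.2755, 0.0884]
ee_rot: [-3.14, -0.002, 3.141]
wrist_force: [-0.8, 0.2, -0.3]
finger_gap: 0.0217
finger_force: 59.3
```

Run:
```python
from h import *
im=get_image('wrist');im=get_image('wrist');s=sense();print(s['eef_pos'],s['ee_rot'],s['wrist_force'])
c=s['eef_pos'][:2]; P=band(im,c,.011,.095,.107);zt=np.median(P[:,2]);print(zt-s['eef_pos'][2])
print('bore',zt,edge(im,c,.0065,zt,.0025),'hub',edge(im,c,.0125,zt,.002))
```

```text
[0.54279805 0.27636003 0.09021593] [3.14137473e+00 9.41828920e-04 3.14133056e+00] [ 1.08928061  1.22334166 -0.9372655 ]
0.010649257533390646
bore 0.10086519240565536 (array([0.54299399, 0.27550286, 0.0061588 ]), np.float64(0.00037158619625062787)) hub (array([0.54129181, 0.27550621, 0.01230297]), np.float64(0.0005929661407686904))
```

Aligned to within about a millimetre, so I'm lowering and watching the force.

>>> drive_tool(
  grip=[1,1,1,1],
  translation=[
    [-0.0003,0,-0.008],
    [0,0,-0.006],
    [0,0,-0.006],
    [0,0,0],
  ],
  angular=[
    [0,0,0],
    [0,0,0],
    [0,0,0],
    [0,0,0],
  ],
)

```text
t: 26.62
eef_pos: [0.5413, 0.2764, 0.069]
ee_rot: [-3.141, -0.001, -3.141]
wrist_force: [0.5, 0.2, -0.1]
finger_gap: 0.0222
finger_force: 59.4
```

>>> drive_tool(
  grip=[1,1,1,1],
  translation=[
    [0,0,-0.006],
    [0,0,-0.005],
    [0,0,-0.004],
    [0,0,0],
  ],
  angular=[
    [0,0,0],
    [0,0,0],
    [0,0,0],
    [0,0,0],
  ],
)

```text
t: 27.12
eef_pos: [0.5412, 0.2762, 0.0538]
ee_rot: [-3.141, -0.001, -3.141]
wrist_force: [-0.3, -0.7, -1.1]
finger_gap: 0.0224
finger_force: 59.2
```

>>> drive_tool(
  grip=[1,1,1,1,1,1],
  translation=[
    [0,0,-0.003],
    [0,0,-0.003],
    [0,0,-0.002],
    [0,0,-0.0015],
    [0,0,-0.001],
    [0,0,0],
  ],
  angular=[
    [0,0,0],
    [0,0,0],
    [0,0,0],
    [0,0,0],
    [0,0,0],
    [0,0,0],
  ],
)

```text
t: 27.88
eef_pos: [0.5419, 0.2766, 0.0451]
ee_rot: [3.141, 0.001, -3.141]
wrist_force: [-2.9, -0.7, 10.9]
finger_gap: 0.0217
finger_force: 60.4
```

>>> drive_tool(
  grip=[1,1,1],
  translation=[
    [0,0,-0.001],
    [0,0,-0.0007],
    [0,0,0],
  ],
  angular=[
    [0,0,0],
    [0,0,0],
    [0,0,0],
  ],
)

```text
t: 28.25
eef_pos: [0.542, 0.2766, 0.0436]
ee_rot: [3.141, 0.001, -3.141]
wrist_force: [-2.7, -1.3, 10.1]
finger_gap: 0.0219
finger_force: 60.5
```

>>> drive_tool(
  grip=[0.6,0.3,0,0,0,0,0,0],
  translation=[
    [0,0,0],
    [0,0,0],
    [0,0,0],
    [0,0,0],
    [0,0,0.03],
    [0,0,0.04],
    [0.01,-0.02,0.03],
    [0,0,0],
  ],
  angular=[
    [0,0,0],
    [0,0,0],
    [0,0,0],
    [0,0,0],
    [0,0,0],
    [0,0,0],
    [0,0,0],
    [0,0,0],
  ],
)

```text
t: 29.25
eef_pos: [0.5543, 0.2562, 0.145]
ee_rot: [3.14, 0.006, 3.141]
wrist_force: [-0.7, -0.4, -0.7]
finger_gap: 0.0856
finger_force: 0.0
```

Run:
```python
from h import *
im=get_image('wrist');s=sense();print(s['eef_pos'],s['wrist_force'],s['finger_gap'],s['t'])
K=np.array(im['mtx']);p=np.array(im['R'])@[.5414,.2757,.057]+im['t'];u,v=(K@p/p[2])[:2].astype(int);print(u,v)
a=im['pixels'][max(v-60,0):v+60,max(u-75,0):u+75,::-1];cv2.imwrite('pics/w13c.png',cv2.resize(a,None,fx=5,fy=5,interpolation=cv2.INTER_CUBIC))
P=band(im,(.5414,.2757),.013,.045,.08)
r=np.hypot(P[:,0]-.5414,P[:,1]-.2757);Q=P[(r>.0102)&(r<.012)];print('hub top',np.percentile(Q[:,2],[30,50,70,90]).round(4))
```

```text
[0.55263954 0.25636529 0.14327645] [-0.00977465  0.23899869  0.46967715] 0.08562557632425671 29.3
287 181
hub top [0.056  0.0567 0.0573 0.0579]
```

View pics/w13c.png

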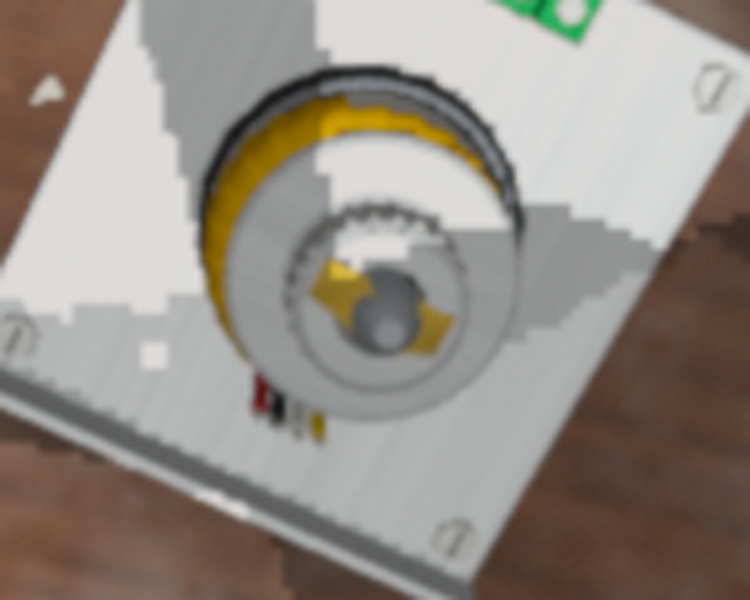

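Both catches, at (340,290) and (430,325), are over the narrow cap's hub, and its top is at 57 mm. Both mounts are latched, so I'm handing in.

```bash
python3 -c "
from bench import *
print(close_job())"
```

```text
the job is handed in; nothing more can be done
None
```

Both rings are on their seats and both caps are held down by their two brass catches (hub tops measured at about 61 mm and 57 mm). I moved none of the bystanders, and the job was handed in at about 29 s.

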